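# Start the mould vibrating table from its control box

## Robot

A 6-joint arm with a two-finger parallel gripper is mounted at the origin on the work surface. World frame = base frame: x ahead of the robot, y to its left, z up, the work surface at z = 0. Lengths are in m, angles in rad, forces in N, time in s.
With the tool pointing down it reaches from about 0.3 to 0.75 m from the base axis. Payload 8.5 kg.
Tool frame: the origin (TCP) lies at the very end of the fingers, on their centre line; the grasp point (between the pads) lies 19 mm behind it (r.grasp_offset is the distance from the TCP to the grasp point, in m); z points along the fingers, y is the line along which they close (so a half turn about z gives the same grasp; the last joint's range is limited). The gripper opens to 88 mm and grips with 3 to 60 N. Pads are 18 mm wide; open, the fingers measure 123 mm over their backs; the gripper's body (75 mm by 187 mm) begins 45 mm behind the grasp point.
Start: joints at [-1.473, 0.381, 1.297, -0, 1.464, -0.215], TCP at [0.169, -0.523, 0.239] pointing down, gripper open.
Joint ranges: [-3.11, 3.11], [-0.89, 2.33], [0.22, 2.48], [-1.42, 4.56], [0.17, 2.85], [-2.88, 2.88]. Speed limits (rad/s): [2.39, 2.39, 3.14, 3.14, 3.14, 3.14].

## Interface

Orientations are given as a rotation vector (axis times angle).
In Python, from workcell import telemetry, cams, workorder, r gives the robot as it stands.
- The arm moves only by the tool apply_moves, never from a script. Its argument "series" is a list of rows, each a list of 6 numbers: the shift along the tool's x, y, z in units of 40 mm (1.0 is 40 mm), then the turn, a rotation vector about the tool's x, y, z in units of 5 degrees (1.0 is 5 degrees). A call has exactly 8 rows; each row is the pose to reach, as a shift and turn from the pose commanded when the call began, along the tool's axes at that moment; what a row does not reach only later rows make up. A row lasts 1/8 s, in which the tool goes at most 62.5 mm and 10.7 degrees, less where a joint would pass 70% of its speed; a pose out of reach is approached as far as the arm can. A call with a gripper value outside its range is refused whole. "gripper" is the finger opening in mm, from 0 to 88.1, set as the call begins (left out, the last holds). The fingers move at their own pace and stop on an object; "grip_force" is the grip in N (left out, the last holds). Time passes only in rows, so rows that repeat a pose let the fingers close, or fill a call up. It gives the time, the measured TCP pose, the force, the opening and the grip force at its end, in the units of the state.
- telemetry.read_state(): the state, without advancing time (a new reading comes with each control period).
- cams.capture(name): name is "scene" or "side" or "wrist"; returns the picture (400x640x3 uint8, red, green, blue); there is no depth.
- cams.camera_info(name): a dict with "mtx" (3x3 intrinsics, pixels), "R" (3x3) and "t" (3): a world point X has camera coordinates R X + t. Camera axes: x right, y down, z forward; pixel columns grow to the right and rows downward; lengths in m; the calibration is good to about 2 mm. A picture is of the moment at which its call begins: read the wrist's pose just before it. camera_info takes no time and is no camera call; for the wrist camera it gives the pose at the moment of the call.
- workorder.sign_off(): hands the job in; it is judged then, once.
Trained networks look in the newest picture that a camera, given by its name, has taken for a name from the list of things; names that differ only in an ending like _2 or _b are one class to them, and where a whole thing is asked for, a point or a joint stands for the part that bears it (a point fixed in the world has none). Each returns a list of dicts, best first, with "p" (0 to 1); they miss things now and then, are a little off and sometimes report something else, mostly with a low value. They report only what shows in the picture. A call takes as long as a camera call.
- cams.masks_of(camera, target): "region" (400x640 bool, what is visible of it) and "location" ([row, column] as shares, 0 to 1, of the picture: columns of its width, rows of its height, amid what is visible of it).
- cams.spot_point(camera, target): "location" ([row, column] as shares, 0 to 1, of the picture: columns of its width, rows of its height: a listed point, or the origin of a listed thing).
The state is a dict: "t": time; "joint_positions": joint angles; "qd": joint speeds; "effort": joint torques, N m; "tcp_pos": TCP position; "ee_rot": TCP orientation; "ft_force": force on the tool from outside, world axes, zero at the start; "moment": the same for the moment, N m; "opening": opening from 0.0 (shut) to 1.0 (fully open); "grasp_force": force on a finger pad.
Only numpy, scipy, OpenCV 4.12 (cv2) and the standard library are available. Lean on these libraries where they do the work, as an engineer would, in place of code of your own. Each camera call takes 0.05 s, during which the arm holds its last target. There are 200 camera calls.

## Task

Start the vibrating table from its control box, only pressing with the fingertips: first switch the rocker over by pressing its raised end fully down, then push the square plunger all the way in, and then press the large round run key fully down and keep it held: the program finishes while the fingertips still hold that key down. Keep to this order, never press the small round key, and leave the moulds, the collar and the jug around the box standing where they are.

Things in the scene. Friction and masses are not known exactly. Their poses are not given: they have to be found in the camera images.
- control_box: Grey level-topped metal box, fixed on the table, 130 (x) by 370 (y) by 55 mm high, aluminium top. Origin at the centre of its underside on the table. Four control units sit in a row along its y axis at -126, -42, +42 and +126 mm (up to 8 mm off the middle in x); which unit is in which place changes from run to run.
- rocker_unit: Fixed black plate, 80 (x) by 74 (y) by 6 mm, carrying the rocker. Origin at the centre of its underside, on the box top (55 mm above the table). Axes parallel to the box's, z up. The rocker's pivot lies along y, 19 mm above this origin; two cheeks (top 20 mm up) stand beside it at y = +/-22 mm. The other units have the same plate.
- rocker (a joint): Angle (rad) of the rocker, a grey flat paddle 64 (x) by 36 (y) by 8 mm, upper face 6 mm from the pivot axis. 0 to 0.06 at the start (off: its +x end, away from the robot, is raised by about 0.2 rad), 0.22 is level, 0.44 is the stop (on: +x end 0.22 rad below level). It stays where it is left; friction 0.04 N m (2 to 4 N near the end).
- rocker_raised_end (a point): Point on the upper face of the rocker, in the middle of its width, 24 mm from the pivot towards the raised (+x) end: press down here. It moves with the rocker: about 30 mm above the rocker unit's origin at the start and about 20 mm at the stop.
- plunger_unit: Fixed black plate with a steel square collar (46 mm square, top 12 mm above the origin) in which the plunger slides. Origin at the centre of its underside, on the box top.
- plunger (a joint): How far the plunger is pushed in (m): a steel square post, 26 by 26 mm. About 0 to 0.003 at the start, 0.016 is fully in. It slides straight down with about 4 N of friction and stays where it is left.
- plunger_top (a point): Centre of the plunger's flat top, 34 mm above the plunger unit's origin when out and 18 mm when fully in (then still 6 mm proud of its collar).
- run_unit: Fixed black plate with a round collar (60 mm across, top 12 mm above the origin) that carries the large run key. Origin at the centre of its underside, on the box top.
- run_key (a joint): How far the large run key is pressed (m): a white flat round key, 44 mm across. 0 is up, 0.007 is fully down. A spring lifts it: 2 N to start it, 5.5 N fully down.
- run_key_top (a point): Centre of the flat top of the large run key, 22 mm above the run unit's origin when up, 15 mm when fully down (3 mm proud of its collar).
- small_key (a joint): How far the small round key is pressed (m): white, 20 mm across, same travel and spring as the run key; must not be pressed.
- small_key_top (a point): Centre of the flat top of the small round key, 22 mm above the underside of its unit when up.
- mould_a: Bystander: loose open steel cylinder mould, 64 mm across, 110 mm high, 0.3 to 0.6 kg, beyond the box. Origin at the centre of its underside.
- mould_b: Bystander: a second mould like mould_a, beyond the box.
- collar: Bystander: loose steel ring, 64 mm across, 30 mm high, on the robot's side of the box. Origin at the centre of its underside.
- jug: Bystander: loose clear plastic jug, up to 108 mm across, 130 mm high, with a handle at its side, to the left (+y) of the box. Origin at the centre of its underside.

How it is judged:
By the outcome, as a careful person would: the job done as asked, in the order asked, and still so for the second after the job is handed in, while the arm keeps its last pose, push and grip.
It also fails if it takes over 37 s, if anything falls off the work surface, if the arm or the gripper's body presses on something with over 40 N, if the wrist force passes 120 N, or if a joint passes its speed limit or range.

## Working session

There is one attempt and no reset: what is moved stays moved. The work goes in short steps, Python scripts to look and compute and a tool call to move; the robot and the scene stay as the last step left them, time stands still between calls to the robot, and variables do not carry over. Pictures are saved under pics/ and viewed, at most 10 in all, crops included, and the job is handed in when it is done.

Besides the shell and the picture viewer there is one more tool, called after "Request:" as name(argument=value, ...) on one line, values as JSON. apply_moves: Moves the arm, as the interface text tells. Its arguments: {"type":"object","properties":{"series":{"type":"array"},"gripper":{"type":"number"},"grip_force":{"type":"number"}},"required":["series"]}

```bash
mkdir -p pics
cat > h.py <<'E'
import numpy as np, cv2
from workcell import telemetry, cams, workorder, r
from scipy.spatial.transform import Rotation as Ro
def onplane(info,loc,z):
    K,R,t=[np.array(info[k]) for k in("mtx","R","t")]
    u=np.array([loc[1]*640,loc[0]*400,1]);d=R.T@np.linalg.inv(K)@u;c=-R.T@t
    return c+d*(z-c[2])/d[2]
Z=dict(rocker_raised_end=.085,plunger_top=.088,run_key_top=.077,small_key_top=.077,control_box=0,rocker_unit=.055,plunger_unit=.055,run_unit=.055,mould_a=0,collar=0,jug=0)
def look(cam,names=Z,save=None):
    im=cams.capture(cam);info=cams.camera_info(cam)
    if save: cv2.imwrite('pics/'+save,im[:,:,::-1])
    for n in names:
        for d in cams.spot_point(cam,n)[:2]:
            print(cam,n,round(d['p'],2),np.round([d['location'][1]*640,d['location'][0]*400]),np.round(onplane(info,d['location'],Z[n]),3))
E
python3 - <<'E'
from h import *
s=telemetry.read_state();print(s['t'],s['tcp_pos'],s['ee_rot'],s['ft_force'])
print(Ro.from_rotvec(s['ee_rot']).as_matrix().round(3))
look('scene',save='s.png');look('side',save='d.png')
a=cv2.imread('pics/s.png');b=cv2.imread('pics/d.png')
cv2.imwrite('pics/sd.png',cv2.resize(np.vstack([a,b]),None,fx=.75,fy=.75))
print(telemetry.read_state()['t'])
E
```

```text
0.0 [ 0.16921843 -0.52302035  0.23815051] [-3.10182961e+00 -4.89087874e-01 -1.68137522e-04] [-0.3777686   0.92415146 -0.95009118]
[[ 0.951  0.308 -0.   ]
 [ 0.308 -0.951  0.001]
 [ 0.    -0.001 -1.   ]]
scene rocker_raised_end 0.83 [246. 215.] [ 0.629 -0.058  0.085]
scene rocker_raised_end 0.7 [279. 168.] [0.497 0.021 0.085]
scene plunger_top 0.32 [294. 211.] [0.627 0.055 0.088]
scene run_key_top 0.71 [304. 185.] [0.548 0.084 0.077]
scene small_key_top 0.59 [339. 179.] [0.535 0.172 0.077]
scene control_box 0.79 [293. 208.] [0.57  0.051 0.   ]
scene rocker_unit 0.81 [245. 213.] [ 0.607 -0.067  0.055]
scene plunger_unit 0.89 [278. 203.] [0.582 0.015 0.055]
scene run_unit 0.77 [307. 191.] [0.552 0.09  0.055]
scene mould_a 0.82 [357. 242.] [0.678 0.209 0.   ]
scene mould_a 0.67 [298. 273.] [0.75  0.056 0.   ]
scene collar 0.7 [392. 167.] [0.452 0.335 0.   ]
scene collar 0.61 [280. 168.] [0.438 0.019 0.   ]
scene jug 0.88 [392. 165.] [0.444 0.337 0.   ]
side rocker_raised_end 0.68 [347. 177.] [ 0.624 -0.051  0.085]
side plunger_top 0.64 [351. 191.] [0.583 0.018 0.088]
side run_key_top 0.57 [351. 211.] [0.554 0.087 0.077]
side small_key_top 0.37 [349. 235.] [0.522 0.179 0.077]
side control_box 0.61 [353. 225.] [0.564 0.044 0.   ]
side rocker_unit 0.63 [354. 184.] [ 0.608 -0.069  0.055]
side plunger_unit 0.77 [354. 202.] [0.575 0.019 0.055]
side run_unit 0.73 [352. 219.] [0.552 0.089 0.055]
side mould_a 0.87 [286. 212.] [0.76  0.062 0.   ]
side mould_a 0.7 [284. 251.] [0.679 0.212 0.   ]
side collar 0.62 [402. 233.] [0.436 0.022 0.   ]
side jug 0.86 [350. 316.] [0.456 0.331 0.   ]
1.2
```

View pics/sd.png

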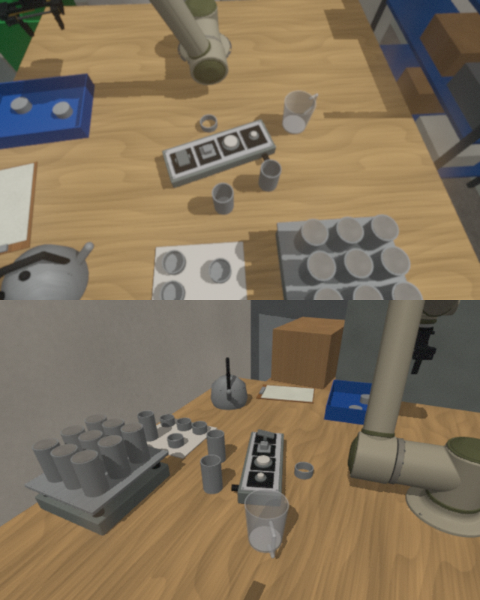

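The pictures show the box at scene pixels around (293,203), with the rocker, plunger, run key and small key in that order from right to left as the robot sees it. The moulds stand beyond the box, the collar is in front of it and the jug is on the left. The box is turned about 0.31 rad, so the tool is already roughly aligned with it.

Request:
apply_moves(series=[[12.4,-9.7,-2,0,0,0],[12.4,-9.7,-2,0,0,0],[12.4,-9.7,-2,0,0,0],[12.4,-9.7,-2,0,0,0],[12.4,-9.7,-2,0,0,0],[12.4,-9.7,-2,0,0,0],[12.4,-9.7,-2,0,0,0],[12.4,-9.7,-2,0,0,0]], gripper=0, grip_force=20)

```text
t: 2.2
tcp_pos: [0.4477, -0.1104, 0.3023]
ee_rot: [3.103, 0.489, 0.001]
ft_force: [0.1, -1.1, -0.5]
opening: 0.116
grasp_force: 0.0
```

Request:
apply_moves(series=[[2.4,-1.9,-0.4,0,0,0],[2.4,-1.9,-0.4,0,0,0],[2.4,-1.9,-0.4,0,0,0],[2.4,-1.9,-0.4,0,0,0],[2.4,-1.9,-0.4,0,0,0],[2.4,-1.9,-0.4,0,0,0],[2.4,-1.9,-0.4,0,0,0],[2.4,-1.9,-0.4,0,0,0]])

```text
t: 3.2
tcp_pos: [0.5148, -0.0107, 0.3178]
ee_rot: [3.103, 0.489, 0.0]
ft_force: [-0.1, -0.5, 0.1]
opening: 0.005
grasp_force: 0.0
```

Run:
```python
from h import *
s=telemetry.read_state();print(s['t'],s['tcp_pos'],s['ft_force'],s['opening'])
print(Ro.from_rotvec(s['ee_rot']).as_matrix().round(3))
look('wrist',['rocker_raised_end','plunger_top','run_key_top','small_key_top','control_box','rocker_unit','plunger_unit','run_unit'],save='w.png')
```

```text
3.2 [ 0.5147899  -0.01071585  0.31780641] [-0.10637772 -0.51025385  0.08861233] 0.00456666573206058
[[ 0.952  0.307  0.   ]
 [ 0.307 -0.952 -0.   ]
 [ 0.     0.    -1.   ]]
wrist rocker_raised_end 0.65 [397.  72.] [ 0.631 -0.061  0.085]
wrist rocker_raised_end 0.5 [316.  99.] [0.581 0.009 0.085]
wrist plunger_top 0.95 [311.  98.] [0.581 0.013 0.088]
wrist run_key_top 0.44 [154. 102.] [0.526 0.17  0.077]
wrist control_box 0.72 [284. 101.] [0.567 0.047 0.   ]
wrist rocker_unit 0.72 [393.  96.] [ 0.61  -0.072  0.055]
wrist plunger_unit 0.95 [319.  98.] [0.583 0.006 0.055]
wrist run_unit 0.8 [238.  99.] [0.555 0.091 0.055]
```

View pics/w.png

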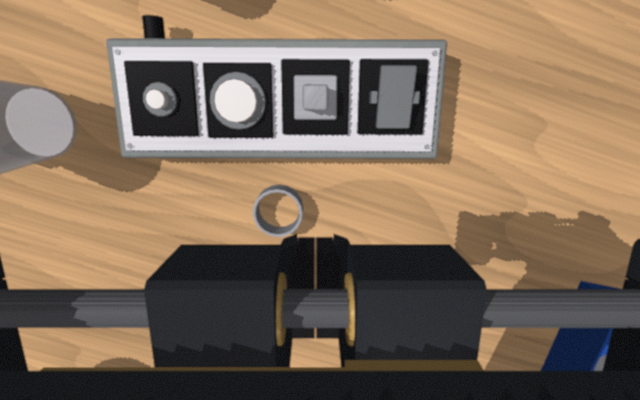

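The wrist picture shows the controls left to right: small key (157,98), run key (237,100), plunger (316,97) and rocker (393,97). The box edges are parallel to the tool. The positions agree with the scene and side cameras, so I'm going over the raised end of the rocker.

Request:
apply_moves(series=[[1.2,1.1,1,0,0,0],[2.46,2.16,2,0,0,0],[2.46,2.16,3,0,0,0],[2.46,2.16,4,0,0,0],[2.46,2.16,4.8,0,0,0],[2.46,2.16,5.2,0,0,0],[2.46,2.16,5.2,0,0,0],[2.46,2.16,5.2,0,0,0]])

```text
t: 4.65
tcp_pos: [0.6357, -0.0625, 0.1113]
ee_rot: [3.102, 0.489, 0.004]
ft_force: [0.7, 0.1, -0.6]
opening: 0.003
grasp_force: 0.0
```

Run:
```python
from h import *
look('wrist',['rocker_raised_end','rocker_unit','plunger_top','plunger_unit'],save='w2.png')
s=telemetry.read_state();print(s['t'],s['tcp_pos'],s['ft_force'])
```

```text
wrist rocker_raised_end 0.63 [307. 240.] [ 0.63  -0.06   0.085]
wrist rocker_unit 0.59 [313. 257.] [ 0.61  -0.07   0.055]
wrist plunger_top 0.68 [151. 285.] [0.582 0.011 0.088]
wrist plunger_unit 0.63 [175. 257.] [0.584 0.011 0.055]
4.9 [ 0.63529886 -0.06240608  0.11052394] [0.10436702 0.19953308 0.00450032]
```

View pics/w2.png

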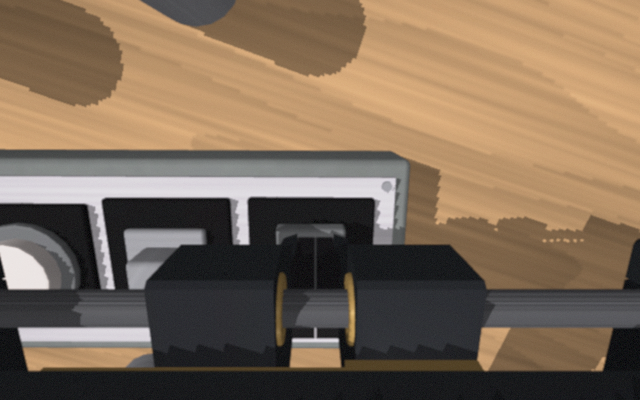

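The fingertips are at (316,245), just over the far raised end of the rocker, which shows behind them at columns 277–346. I'm pressing now.

Request:
apply_moves(series=[[0,0,0.4,0,0,0],[0,0,0.6,0,0,0],[0,0,0.7,0,0,0],[0,0,0.8,0,0,0],[0,0,0.85,0,0,0],[0,0,0.88,0,0,0],[0,0,0.9,0,0,0],[0,0,0.9,0,0,0]])

```text
t: 5.9
tcp_pos: [0.6359, -0.0623, 0.076]
ee_rot: [3.102, 0.489, 0.005]
ft_force: [-1.7, 2.7, 15.4]
opening: 0.005
grasp_force: 7.3
```

Request:
apply_moves(series=[[0,0,0.03,0,0,0],[0,0,0.06,0,0,0],[0,0,0.06,0,0,0],[0,0,-0.5,0,0,0],[0,0,-1.5,0,0,0],[-1.0,-1,-1.5,0,0,0],[-2,-2,-1.5,0,0,0],[-2,-2,-1.5,0,0,0]])

```text
t: 6.9
tcp_pos: [0.5306, -0.0092, 0.1335]
ee_rot: [-3.101, -0.492, 0.007]
ft_force: [-0.1, -0.5, 0.2]
opening: 0.006
grasp_force: 0.0
```

Run:
```python
from h import *
look('wrist',['rocker_raised_end','rocker_unit','plunger_top','plunger_unit','run_key_top','run_unit'],save='w3.png')
s=telemetry.read_state();print(s['t'],s['tcp_pos'],s['ft_force'])
```

```text
wrist rocker_raised_end 0.58 [466.  74.] [ 0.633 -0.061  0.085]
wrist rocker_unit 0.61 [447. 119.] [ 0.611 -0.072  0.055]
wrist plunger_top 0.63 [311. 119.] [0.586 0.008 0.088]
wrist plunger_unit 0.75 [311. 116.] [0.587 0.009 0.055]
wrist plunger_unit 0.26 [257. 119.] [0.574 0.04  0.055]
wrist run_key_top 0.94 [156. 127.] [0.555 0.09  0.077]
wrist run_unit 0.81 [173. 123.] [0.556 0.089 0.055]
7.25 [ 0.53504703 -0.01137317  0.13352512] [-0.58014305 -0.1002508   0.7680939 ]
```

View pics/w3.png

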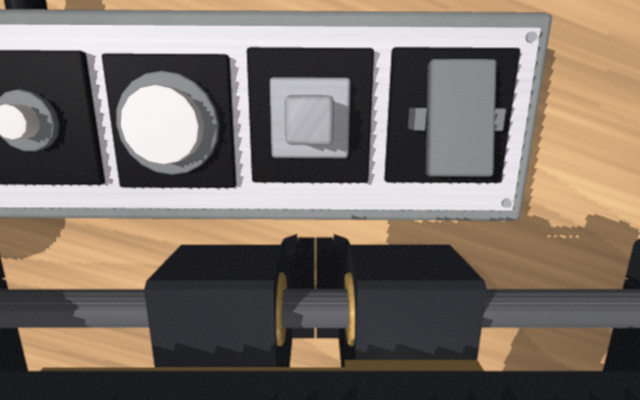

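The rocker paddle spans rows 59–177 (columns 427–496) and the plunger top is at (309,119). I'll compare the paddle's projected edges for the on and off positions.

Run:
```python
from h import *
i=cams.camera_info('wrist');K,R,t=[np.array(i[k]) for k in("mtx","R","t")]
def pj(X): p=K@(R@X+t); return p[:2]/p[2]
o=np.array([.6105,-.072,.055]);ex=np.array([.952,.307,0]);ey=np.array([-.307,.952,0])
for a in (-.2,0,.1,.17,.22):
  print(a,[pj(o+ex*(u*np.cos(a)+.006*np.sin(a))*1+ey*v+np.array([0,0,.019+.006*np.cos(a)-u*np.sin(a)])).round() for u in(.032,-.032) for v in(.018,-.018)])
# plunger height fit: plunger top square corners
for z in (.086,.089): print(z,onplane(i,[119/400,309/640],z).round(4), onplane(i,[119/400,286/640],z).round(4),onplane(i,[119/400,333/640],z).round(4))
print('collar',onplane(i,[118/400,309.5/640],.067).round(4))
print('run',onplane(i,[125/400,158/640],.077).round(4))
```

```text
-0.2 [array([436.,  65.]), array([506.,  65.]), array([420., 180.]), array([480., 180.])]
0 [array([432.,  63.]), array([500.,  63.]), array([423., 181.]), array([486., 181.])]
0.1 [array([430.,  62.]), array([497.,  62.]), array([425., 181.]), array([488., 181.])]
0.17 [array([429.,  63.]), array([495.,  63.]), array([426., 180.]), array([490., 180.])]
0.22 [array([428.,  63.]), array([494.,  63.]), array([427., 180.]), array([492., 180.])]
0.086 [0.5878 0.0083 0.086 ] [0.5841 0.02   0.086 ] [ 0.5918 -0.0039  0.086 ]
0.089 [0.588  0.0083 0.089 ] [0.5843 0.0198 0.089 ] [ 0.5918 -0.0038  0.089 ]
collar [0.5877 0.0082 0.067 ]
run [0.5584 0.0879 0.077 ]
```

The near and far widths match the fully-on angle. Next is the plunger.

Request:
apply_moves(series=[[0.7,-0.1,0,0,0,0],[1.35,-0.1,0,0,0,0],[1.35,-0.1,0.3,0,0,0],[1.35,-0.1,0.8,0,0,0],[1.35,-0.1,1.1,0,0,0],[1.35,-0.1,1.3,0,0,0],[1.35,-0.1,1.45,0,0,0],[1.35,-0.1,1.52,0,0,0]])

```text
t: 8.25
tcp_pos: [0.5845, 0.0094, 0.0732]
ee_rot: [3.103, 0.489, 0.0]
ft_force: [-6.4, -0.3, 19.9]
opening: 0.004
grasp_force: 10.2
```

Request:
apply_moves(series=[[0,0,0.02,0,0,0],[0,0,0.04,0,0,0],[0,0,0.05,0,0,0],[0,0,0.05,0,0,0],[0,0,0.05,0,0,0],[0,0,0.05,0,0,0],[0,0,0.05,0,0,0],[0,0,0.05,0,0,0]])

```text
t: 9.25
tcp_pos: [0.5846, 0.0094, 0.0732]
ee_rot: [3.102, 0.49, 0.002]
ft_force: [-7.5, -0.7, 19.8]
opening: 0.006
grasp_force: 9.6
```

Request:
apply_moves(series=[[0,0,0.04,0,0,0],[0,0,0.06,0,0,0],[0,0,0.06,0,0,0],[0,0,0.06,0,0,0],[0,0,0.06,0,0,0],[0,0,0.06,0,0,0],[0,0,0.06,0,0,0],[0,0,0.06,0,0,0]])

```text
t: 10.25
tcp_pos: [0.5847, 0.0094, 0.0728]
ee_rot: [3.101, 0.49, 0.005]
ft_force: [-15.6, -1.3, 36.7]
opening: 0.006
grasp_force: 18.2
```

The plunger is on its stop: force is rising and the height isn't changing. I'm lifting off and moving back to look.

Request:
apply_moves(series=[[0,0,-0.6,0,0,0],[0,0,-1.6,0,0,0],[-0.6,-1,-1.6,0,0,0],[-1.3,-2.1,-1.6,0,0,0],[-1.3,-2.1,-1.6,0,0,0],[-1.3,-2.1,-1.6,0,0,0],[-1.3,-2.1,-1.6,0,0,0],[-1.3,-2.1,-1.6,0,0,0]])

```text
t: 11.25
tcp_pos: [0.5098, 0.0729, 0.1323]
ee_rot: [3.103, 0.488, 0.0]
ft_force: [-0.2, 0.1, 0.2]
opening: 0.006
grasp_force: 0.0
```

Run:
```python
from h import *
look('wrist',['rocker_raised_end','plunger_top','run_key_top','run_unit'],save='w4.png')
s=telemetry.read_state();print(s['t'],s['tcp_pos'],s['ft_force'])
```

```text
wrist rocker_raised_end 0.97 [617.  81.] [ 0.63  -0.054  0.085]
wrist plunger_top 0.64 [460. 131.] [0.581 0.015 0.088]
wrist run_key_top 0.71 [311. 136.] [0.554 0.089 0.077]
wrist run_unit 0.82 [311. 133.] [0.553 0.089 0.055]
11.5 [0.50929283 0.07334452 0.13248685] [-0.52345731  0.39519796  0.01756108]
```

View pics/w4.png

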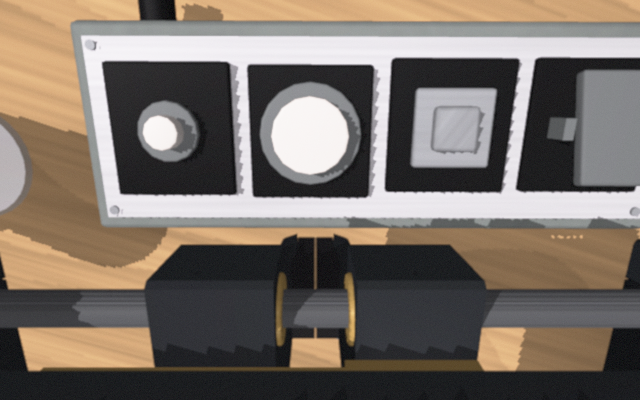

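The plunger top at (457,130) now sits low in its collar with a short shadow, and the rocker is still on. The run key is at (310,136). I'm going to press and hold it.

Request:
apply_moves(series=[[0.6,0,0,0,0,0],[1.2,0,0,0,0,0],[1.2,0,0.4,0,0,0],[1.2,0,1.0,0,0,0],[1.2,0,1.3,0,0,0],[1.2,0,1.45,0,0,0],[1.2,0,1.55,0,0,0],[1.2,0,1.6,0,0,0]])

```text
t: 12.5
tcp_pos: [0.5549, 0.0883, 0.0702]
ee_rot: [3.103, 0.49, 0.001]
ft_force: [-10.0, -0.2, 24.8]
opening: -0.002
grasp_force: 12.5
```

Request:
apply_moves(series=[[0,0,0.02,0,0,0],[0,0,0.03,0,0,0],[0,0,0.03,0,0,0],[0,0,0.03,0,0,0],[0,0,0.03,0,0,0],[0,0,0.03,0,0,0],[0,0,0.03,0,0,0],[0,0,0.03,0,0,0]])

```text
t: 13.5
tcp_pos: [0.5549, 0.0882, 0.0702]
ee_rot: [3.102, 0.49, 0.003]
ft_force: [-9.2, -0.1, 24.4]
opening: 0.005
grasp_force: 11.8
```

Run:
```python
from h import *
look('side',['mould_a','collar','jug'])
s=telemetry.read_state();print(s['t'],s['tcp_pos'],s['ft_force'])
print(workorder.sign_off())
```

```text
side mould_a 0.84 [286. 213.] [0.756 0.067 0.   ]
side collar 0.91 [402. 234.] [0.435 0.028 0.   ]
side jug 0.98 [352. 317.] [0.452 0.334 0.   ]
13.7 [0.55485467 0.08824405 0.07018926] [-10.0482863   -1.01928415  24.44554764]
the job is handed in; nothing more can be done
None
```

The job is handed in at 13.7 s: the rocker was switched on, then the plunger pushed fully in, and the run key is held fully down at about 24 N. The small key was not pressed. In the last check one mould, the collar and the jug were where they started; the other mould wasn't detected in that picture, but the arm never went near it.

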